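# Put the bur case back beside its twin and shut the drawer

## Robot

A 7-joint arm with a two-finger parallel gripper is mounted at the origin on the work surface. World frame = base frame: x ahead of the robot, y to its left, z up, the work surface at z = 0. Lengths are in m, angles in rad, forces in N, time in s.
With the tool pointing down it reaches from about 0.4 to 0.85 m from the base axis. Payload 10.4 kg.
Tool frame: the origin (TCP) lies where the fingers leave the gripper's body, on its centre line; the fingertips stand 73 mm ahead of it and the grasp point (between the pads) lies 54 mm ahead of it; z points along the fingers, y is the line along which they close (so a half turn about z gives the same grasp; the last joint's range is limited). The gripper opens to 85 mm and grips with 20 to 120 N. Pads are 22 mm wide; open, the fingers measure 114 mm over their backs; the gripper's body (76 mm by 85 mm) begins 54 mm behind the grasp point. The pads swing forward as they close: fully open they stand 13 mm farther back than shut.
Start: joints at [1.25, 0.332, -0.065, 1.46, 0.022, 1.35, -0.088], TCP at [0.183, -0.597, 0.304] pointing down, gripper open.
Joint ranges: [-2.6, 2.6], [-0.5, 2.12], [-1.47, 1.34], [0.16, 2.42], [-1.27, 4.41], [0.06, 2.06], [-2.6, 2.6]. Speed limits (rad/s): [2.22, 2.22, 2.79, 2.79, 3.14, 3.14, 3.14].

## Interface

Orientations are given as a unit quaternion [x, y, z, w].
In Python, from workcell import manip, camera gives the robot as it stands. The module is installed in compiled form; this text tells all that it offers.
- The arm moves only by the shell command python3 -m creep 'ROWS' [OPENING] [FORCE]. ROWS is JSON, a list of rows, each a list of 2 entries, a list of its own where there are three numbers: the shift along the tool's x, y, z in mm, then the turn about the tool's z in rad. In form: [[[tx, ty, tz], twist], ...]. A call has 1 to 5 rows; each row is the pose to reach, as a shift and turn from the pose commanded when the call began, along the tool's axes at that moment; what a row does not reach only later rows make up. A row lasts 1/12 s, in which the tool goes at most 41.7 mm and 7.16 degrees, less where a joint would pass 70% of its speed; a pose out of reach is approached as far as the arm can. A call with a gripper value outside its range is refused whole. OPENING is the opening, from 0 (shut) to 1 (fully open), set as the call begins (- or left out, the last holds). The fingers move at their own pace and stop on an object; FORCE is the grip in N (left out, the last holds). Time passes only in rows, so rows that repeat a pose let the fingers close. It gives the time, the measured TCP pose, the force, the opening and the grip force at its end, in the units of the state.
- manip.get_obs(): the state, without advancing time (a new reading comes with each control period).
- camera(name): name is "scene" or "top"; returns a dict with "pixels" (480x640x3 uint8, red, green, blue), "z_map" (480x640 float32, m along the optical axis (not along the pixel's ray), 0 where there is no reading), "fx", "fy", "cx", "cy" (pixels), "distortion" ([k1, k2, p1, p2, k3] as OpenCV has them; the pictures are not rectified), "extrinsics" (4x4, takes a point from world to camera coordinates). Camera axes: x right, y down, z forward; pixel columns grow to the right and rows downward; lengths in m; the calibration is good to about 2 mm. A picture is of the moment at which its call begins.
- manip.hand_in(): hands the job in; it is judged then, once.
The state is a dict: "clock": time; "joint_pos": joint angles; "joint_velocities": joint speeds; "tau": joint torques, N m; "position": TCP position; "ee_rot": TCP orientation; "ft_force": force on the tool from outside, world axes, zero at the start; "torque": the same for the moment, N m; "grip_width": opening from 0.0 (shut) to 1.0 (fully open); "grasp_force": force on a finger pad.
Only numpy, scipy, OpenCV 4.12 (cv2) and the standard library are available. Lean on these libraries where they do the work, as an engineer would, in place of code of your own. Each camera call takes 0.05 s, during which the arm holds its last target. There are 200 camera calls.

## Task

The loose blue bur case belongs in the open drawer of the bench chest, in the narrow gap beside the other blue case. Press it down between its neighbours, easing them apart without knocking them over, until it stands upright on the drawer floor with its handle up and the whole row upright; let go of it, then push the drawer fully shut. Leave the things lying on the bench where they are.

Things in the scene. Friction and masses are not known exactly. Their poses are not given: they have to be found in the camera images.
- case_loose: The blue bur case to put away, standing on the bench on the robot's right (-y), handle up. Hard smooth moulded case, 112 mm long (its x), 30 mm thick (its y), 66 mm high, 92 mm with the handle, about 0.19 kg, heavier low down. Its long edges are rounded (radius 7 mm below, 10 mm above), so that it can be pressed down between others like a wedge. Origin: centre of the underside; z up.
- loose_handle (a point): Top centre of the loose case's loop handle, 92 mm above its underside. The handle is 44 mm long (along x), 14 mm thick, 26 mm tall, with a post at each end: pinch it across its 44 mm length; 34 mm of case top lie free beyond each end. Fingers across its thickness would foul the neighbours' handles in the row.
- case_black: A black case, same shape and size as the loose one, standing loose in the drawer row, handle up; its x points along the drawer's x. Origin: centre of the underside.
- case_red: A red case, same shape and size as the loose one, standing loose in the drawer row, handle up; its x points along the drawer's x. Origin: centre of the underside.
- case_mate: The other blue case (the twin), same shape and size as the loose one, standing loose in the drawer row, handle up; its x points along the drawer's x. Origin: centre of the underside. It may stand on either side of the divider, always beside the gap there.
- case_green: A green case, same shape and size as the loose one, standing loose in the drawer row, handle up; its x points along the drawer's x. Origin: centre of the underside.
- case_yellow: A yellow case, same shape and size as the loose one, standing loose in the drawer row, handle up; its x points along the drawer's x. Origin: centre of the underside.
- case_white: A white case, same shape and size as the loose one, standing loose in the drawer row, handle up; its x points along the drawer's x. Origin: centre of the underside.
- drawer_floor (a point): Centre of the drawer's inner floor, 18 mm above the bench. Inside 136 mm long (its x, pointing into the chest), 256 mm wide (y, along the row); walls 45 mm high, front panel 100 mm above the floor. A divider, 8 mm thick, on y = 0, parts the row: on each side stand three cases with one gap of about 22 mm between two of them, about 4 mm elsewhere. They slide and tip aside as another is pressed in.
- drawer_front (a point): Centre of the outer face of the drawer's front panel, 61 mm above the bench; its x axis points into the chest, the way the drawer shuts. The dark wooden panel is 316 mm wide (y), 4 to 118 mm above the bench. A brass bar pull, 106 mm long, stands out 27 mm from its middle, 45 mm above the bench; beside and above it the panel is plain and can be pushed anywhere.
- drawer (a joint): How far the drawer is open, m: 0 shut, at most 0.16; it starts about 0.154 open. It runs along the chest's x with about 2.5 N of friction and stays where it is left.
- chest: The one-drawer bench chest, dark wood, fixed to the bench, 200 mm deep (x), 318 mm wide (y), 132 mm high; the drawer's mouth is in its -x face and its upper edge lies 121 mm above the bench. On the rear half of its top lie a steel ring stick and a small box, up to 170 mm above the bench. Origin: centre of its underside; x points to its back.
- vise: Bystander: engraver's steel ball vise, 124 mm across, 110 mm high, on the left. Origin: underside.
- dish: Bystander: glass dish, 150 mm across, 35 mm high, on the left. Origin: underside.
- jar: Bystander: clear jar with a yellow cap, 48 mm across, 55 mm high, on the right. Origin: underside.
- graver: Bystander: graver with a ball-shaped wooden handle, 140 mm long, 42 mm high, on the right beside the chest. Origin: underside, mid-length.
- bench_block: Bystander: steel bench block, 75 x 75 x 22 mm, on the left near the robot. Origin: underside.
Mind the look-alikes: they are no part of the job. There is more than one size of the case_black; the job needs the smaller.

How it is judged:
By the outcome, as a careful person would: the job done as asked, in the order asked, and still so for the second after the job is handed in, with the robot touching nothing.
It also fails if it takes over 56 s, if anything falls off the work surface, if the arm or the gripper's body presses on something with over 40 N, if the wrist force passes 120 N, or if a joint passes its speed limit or range.

## Working session

There is one attempt and no reset: what is moved stays moved. The work goes in short steps, Python scripts to look and compute and a shell command to move; the robot and the scene stay as the last step left them, time stands still between calls to the robot, and variables do not carry over. Pictures are saved under pics/ and viewed, at most 10 in all, crops included, and the job is handed in when it is done.

```bash
mkdir -p pics
cat > h.py <<'E'
import numpy as np, cv2
from workcell import manip, camera
def grab(n, save=None):
    c=camera(n)
    if save: cv2.imwrite('pics/'+save, c['pixels'][:,:,::-1])
    return c
def pts(c):
    """world xyz per pixel from z_map"""
    v,u=np.mgrid[0:480,0:640]
    K=np.array([[c['fx'],0,c['cx']],[0,c['fy'],c['cy']],[0,0,1.]])
    n=cv2.undistortPoints(np.stack([u,v],-1).reshape(-1,1,2).astype(float),K,np.array(c['distortion'],float)).reshape(480,640,2)
    z=c['z_map'][...,None]
    p=np.concatenate([n*z,z],-1)
    T=np.linalg.inv(np.array(c['extrinsics']))
    w=p@T[:3,:3].T+T[:3,3]
    w[c['z_map']==0]=np.nan
    return w
E
python3 - <<'E'
from h import *
for n in('scene','top'):
    c=grab(n,n+'0.png'); np.savez(n+'0.npz',**c); print(n,np.linalg.inv(np.array(c['extrinsics'])).round(3).tolist(),c['fx'])
print(manip.get_obs())
E
```

```text
scene [[-0.241, 0.636, -0.733, 1.54], [0.971, 0.165, -0.175, 0.269], [0.01, -0.754, -0.657, 1.004], [0.0, 0.0, 0.0, 1.0]] 566.38460510233
top [[-0.021, -0.996, 0.082, 0.434], [-0.999, 0.023, 0.029, 0.012], [-0.031, -0.081, -0.996, 1.172], [0.0, 0.0, 0.0, 1.0]] 451.4708491471705
{'clock': 0.1, 'joint_pos': array([ 1.2504033 ,  0.3327899 , -0.06470116,  1.46082156,  0.02161776,
        1.34988987, -0.08853853]), 'joint_velocities': array([-0.00074269, -0.00037812,  0.00019766, -0.00093104, -0.00079084,
        0.00172921, -0.00124793]), 'tau': array([ 2.33993880e-03, -6.26744628e+01,  4.97903978e-02, -3.92429852e+01,
        1.62456022e-02,  7.06867766e-03, -3.60518186e-05]), 'position': array([ 0.18331321, -0.59727414,  0.30322425]), 'ee_rot': array([ 9.88936315e-01,  1.48339468e-01, -1.24618378e-04, -5.93380280e-04]), 'ft_force': array([ 0.35877821, -0.31263479, -0.46711213]), 'torque': array([-0.02860105,  0.0228787 ,  0.00898105]), 'grasp_force': 0.0, 'grip_width': 1.0010472889489788}
```

View pics/top0.png

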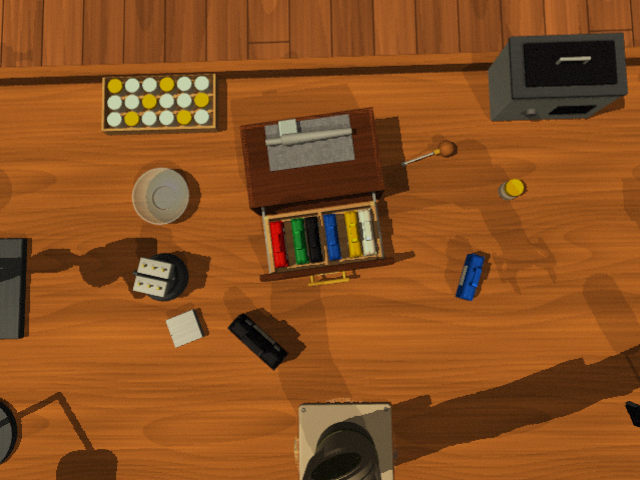

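View pics/scene0.png

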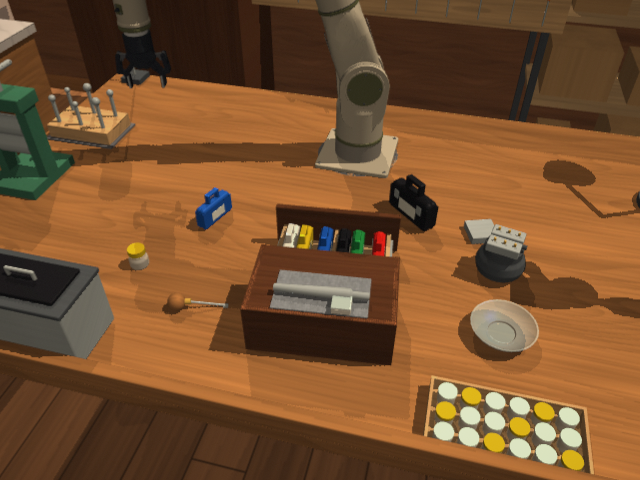

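The top view shows the drawer row as red (278,243), gap, green (299), black (314), divider, blue mate (332,238), gap, yellow (352), white (366). The loose blue case is at (470,277). The big black case on the bench at (258,340) is the look-alike. The target gap is between the mate and yellow.

```bash
cat >> h.py <<'E'
HS={'blue':((105,120,50),(125,255,255)),'yellow':((22,150,90),(32,255,255)),'white':((0,0,150),(179,60,255)),'red':((0,200,90),(4,255,255)),'green':((50,120,40),(75,255,255))}
def blobs(c,w,name,zlo,zhi,box,mn=8):
    hsv=cv2.cvtColor(c['pixels'],cv2.COLOR_RGB2HSV)
    m=cv2.inRange(hsv,*[np.array(x) for x in HS[name]])>0
    m&=(w[...,2]>zlo)&(w[...,2]<zhi)&(w[...,0]>box[0])&(w[...,0]<box[1])&(w[...,1]>box[2])&(w[...,1]<box[3])
    n,l,s,ce=cv2.connectedComponentsWithStats(m.astype(np.uint8))
    out=[]
    for i in range(1,n):
        if s[i,4]>=mn:
            p=w[l==i]; r=cv2.minAreaRect((p[:,:2]*1000).astype(np.float32))
            out.append((s[i,4],ce[i].round(0),np.round(r[0],1),np.round(r[1],1),round(r[2],1),np.round(np.percentile(p[:,2],[5,50,95])*1000,0)))
    return out
E
cat > m.py <<'E'
from h import *
for n in('top','scene'):
    c=dict(np.load(n+'0.npz')); w=pts(c)
    print(n)
    for k in ('blue',): 
        for zl,zh in((.05,.075),(.075,.105)):
            for b in blobs(c,w,k,zl,zh,(.1,.9,-.6,.-.15 if 0 else -.2)): print(' loose',zl,b)
    for k in HS:
        for zl,zh in((.07,.095),(.095,.13)):
            for b in blobs(c,w,k,zl,zh,(.35,.66,-.2,.2)): print(' ',k,zl,b)
    if n=='top':
        # panel, chest, wood top
        P=w[:,:,:]; 
        for u,v in((262,277),(330,269),(393,262),(250,205),(384,192),(243,125),(373,109)): print('pt',u,v,np.nanmedian(w[v-1:v+2,u-1:u+2].reshape(-1,3),0).round(4))
E
sed -i 's/\.-\.15 if 0 else -\.2/-.2/' m.py; python3 m.py
```

```text
top
 loose 0.05 (np.int32(485), array([470., 277.]), array([ 426. , -315.9]), array([ 31., 111.]), 71.1, array([54., 64., 69.]))
 loose 0.075 (np.int32(127), array([475., 277.]), array([ 425.4, -315.7]), array([15.2, 43.4]), 72.1, array([84., 92., 96.]))
  blue 0.07 (np.int32(389), array([332., 237.]), array([530.7,  21.7]), array([111. ,  28.4]), 6.4, array([77., 83., 87.]))
  blue 0.095 (np.int32(110), array([331., 235.]), array([531. ,  22.8]), array([43.4, 13.7]), 6.8, array([107., 110., 114.]))
  yellow 0.07 (np.int32(358), array([352., 234.]), array([536.8, -28.5]), array([110. ,  28.7]), 6.2, array([77., 83., 87.]))
  yellow 0.095 (np.int32(114), array([353., 232.]), array([537.2, -28.9]), array([43.7, 14. ]), 6.6, array([106., 110., 113.]))
  white 0.07 (np.int32(151), array([365., 233.]), array([540.7, -60. ]), array([97.5, 15.7]), 6.1, array([80., 83., 87.]))
  white 0.095 (np.int32(83), array([367., 231.]), array([540. , -61.4]), array([40.5, 13.4]), 9.5, array([106., 110., 114.]))
  red 0.07 (np.int32(322), array([277., 245.]), array([516.3, 154.2]), array([111.6,  28.1])
[... 1573 characters left out ...]
36.]), array([531.5, -52.9]), array([17.2, 87. ]), 88.5, array([79., 83., 86.]))
  white 0.095 (np.int32(59), array([289., 230.]), array([543.1, -60.9]), array([43.8, 12.4]), 4.2, array([107., 110., 113.]))
  red 0.07 (np.int32(162), array([379., 245.]), array([510. , 155.5]), array([89.1, 28.1]), 6.6, array([78., 83., 89.]))
  red 0.095 (np.int32(95), array([379., 239.]), array([518.2, 155.5]), array([48.3, 13.8]), 5.9, array([ 98., 109., 113.]))
  green 0.07 (np.int32(172), array([358., 243.]), array([511.6, 103. ]), array([93.2, 28.9]), 7.1, array([77., 83., 89.]))
  green 0.095 (np.int32(95), array([357., 238.]), array([524.7, 103.7]), array([47.2, 13.9]), 6.0, array([ 97., 109., 113.]))
```

Heights, sizes and the 52 mm spacing at the gap all match the task description. Next I'll write a helper that turns a target pose into tool axes, then move.

```bash
cat > go.py <<'E'
import sys,numpy as np
from scipy.spatial.transform import Rotation as R
from workcell import manip
x,y,z,yaw=map(float,sys.argv[1:5])  # mm; yaw of tool y axis, deg
o=manip.get_obs(); r=R.from_quat(o['ee_rot']); M=r.as_matrix()
d=M.T@(np.array([x,y,z])-o['position']*1000)
cur=np.degrees(np.arctan2(M[1,1],M[0,1]))
t=-((yaw-cur+180)%360-180)
print('shift',d.round(1),'twist',np.radians(t).round(3),'pos',(o['position']*1000).round(1),'yawy',cur.round(1),'zaxis',M[:,2].round(3),'F',o['ft_force'].round(1),'clk',o['clock'],'grip',o['grip_width'],o['grasp_force'])
E
python3 go.py 426.5 -315 230 -18.5
```

```text
shift [ 315.3 -198.4   73.4] twist -0.95 pos [ 183.3 -597.3  303.2] yawy -72.9 zaxis [-0.     0.001 -1.   ] F [ 0.4 -0.3 -0.5] clk 0.1 grip 1.0010472889489788 0.0
```

```bash
python3 -m creep '[[[31,-20,7],-0.1],[[62,-40,14],-0.2],[[94,-60,22],-0.3],[[126,-80,29],-0.4],[[158,-99,37],-0.5]]' 1; python3 go.py 426.5 -315 230 -18.5
```

```text
clock: 0.52
position: [0.3061, -0.4548, 0.2665]
ee_rot: [0.921, 0.391, -0.0, -0.0]
ft_force: [0.8, -0.9, 0.5]
grip_width: 1.002
grasp_force: 0.0
shift [184.2 -10.6  36.5] twist -0.445 pos [ 306.1 -454.8  266.5] yawy -44.0 zaxis [-0.  0. -1.] F [ 0.8 -0.9  0.5] clk 0.5167 grip 1.0023302622320653 0.0
```

```bash
python3 -m creep '[[[37,-2,7],-0.09],[[74,-4,15],-0.18],[[111,-6,22],-0.27],[[148,-9,30],-0.36],[[184,-11,36],-0.445]]';python3 -m creep '[[[0,0,0],0],[[0,0,0],0]]'; python3 go.py 426.5 -315 170 -18.5
python3 - <<'E'
from h import *
c=grab('top'); w=pts(c)
for z in((.05,.075),(.075,.105)):
    print(blobs(c,w,'blue',*z,(.1,.9,-.6,-.2)))
c=grab('scene','s1.png'); w=pts(c)
for z in((.05,.075),(.075,.105)):
    print(blobs(c,w,'blue',*z,(.1,.9,-.6,-.2)))
E
```

```text
clock: 0.93
position: [0.4266, -0.3152, 0.2302]
ee_rot: [0.812, 0.584, -0.0, -0.0]
ft_force: [-0.0, -0.7, 0.6]
grip_width: 0.998
grasp_force: 0.0
clock: 1.1
position: [0.4271, -0.315, 0.2304]
ee_rot: [0.812, 0.584, 0.0, -0.001]
ft_force: [-0.5, 0.2, 0.7]
grip_width: 1.0
grasp_force: 0.0
shift [-0.2 -0.5 60.4] twist -0.001 pos [ 427.1 -315.   230.4] yawy -18.5 zaxis [-0.001  0.001 -1.   ] F [-0.5  0.2  0.7] clk 1.1 grip 1.0001801092618003 0.0
[(np.int32(485), array([471., 277.]), array([ 426.1, -316. ]), array([ 30.5, 111.1]), 71.7, array([55., 64., 69.]))]
[(np.int32(127), array([475., 277.]), array([ 425. , -316.5]), array([14.6, 43.2]), 70.1, array([85., 92., 95.]))]
[(np.int32(342), array([212., 203.]), array([ 429.4, -310.9]), array([ 30.5, 116.7]), 67.9, array([51., 62., 70.]))]
[(np.int32(76), array([211., 194.]), array([ 428.1, -314.3]), array([15.8, 43.2]), 69.8, array([78., 89., 94.]))]
```

View pics/s1.png

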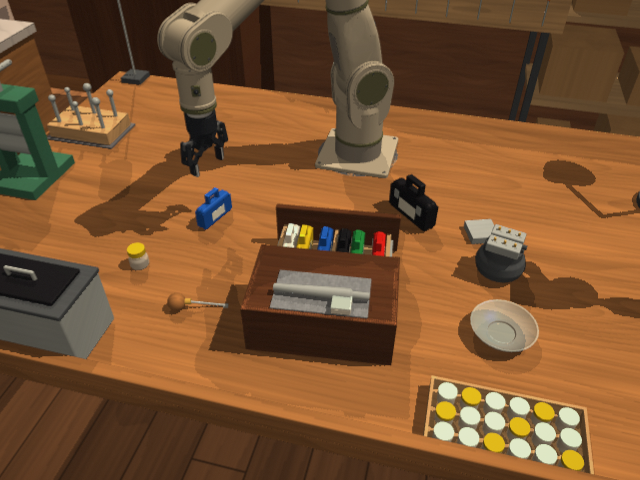

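The gripper is open above the loose case, with its tips at about (205,160) and the handle at (211,192). I'll lower it now.

```bash
python3 -m creep '[[[0,0,30],0],[[0,0,58],0],[[0,0,72],0],[[0,0,81],0],[[0,0,86],0]]' 1;python3 -m creep '[[[0,0,0],0],[[0,0,0],0]]'
python3 - <<'E'
from h import *
c=grab('scene','s2.png'); i=cv2.imread('pics/s2.png')[110:250,140:290]
cv2.imwrite('pics/s2c.png',cv2.resize(i,None,fx=4,fy=4))
E
```

```text
clock: 1.62
position: [0.4249, -0.3181, 0.1439]
ee_rot: [0.814, 0.581, -0.0, -0.001]
ft_force: [0.9, -0.7, 0.5]
grip_width: 1.002
grasp_force: 0.0
clock: 1.78
position: [0.4262, -0.3178, 0.1457]
ee_rot: [0.813, 0.582, 0.0, 0.001]
ft_force: [-0.2, -0.1, 0.1]
grip_width: 0.999
grasp_force: 0.0
```

View pics/s2c.png

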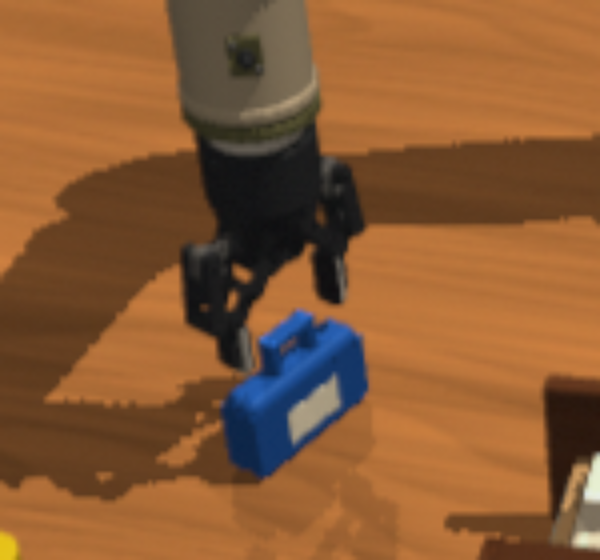

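The tips, at crop pixels (237,365) and (335,300), straddle the handle at (288,330). They sit about 15–19 mm above the case top, as expected with open pads standing further back. I'll lower a little more, centre and grip.

```bash
python3 go.py 426.5 -315.2 138 -18.8; python3 -c "
from h import *
c=grab('top'); w=pts(c); print(blobs(c,w,'blue',.075,.105,(.1,.9,-.6,-.2)))"
```

```text
shift [ 2.5 -0.7  8. ] twist -0.001 pos [ 426.4 -317.8  146. ] yawy -18.8 zaxis [ 0.001 -0.001 -1.   ] F [ 0.6 -0.2  1. ] clk 1.8333 grip 1.0010285691563012 0.0
[(np.int32(58), array([473., 278.]), array([ 425.9, -313. ]), array([ 8.1, 42.9]), 73.0, array([77., 91., 94.])), (np.int32(8), array([467., 296.]), array([ 381.9, -291.6]), array([13.6,  2.4]), 4.8, array([ 94.,  96., 103.]))]
```

```bash
python3 -m creep '[[[1,0,3],0],[[2,0,6],0],[[2,0,8],0],[[2,0,8],0]]' 1; python3 -m creep '[[[0,0,0],0],[[0,0,0],0],[[0,0,0],0],[[0,0,0],0],[[0,0,0],0]]' 0.4 60;python3 -m creep '[[[0,0,0],0],[[0,0,0],0],[[0,0,0],0]]' 0.3 60; python3 go.py 426.5 -315.2 138 -18.8
```

```text
clock: 2.22
position: [0.4265, -0.315, 0.1365]
ee_rot: [0.813, 0.582, -0.0, -0.0]
ft_force: [0.3, 0.3, 0.4]
grip_width: 1.001
grasp_force: 0.0
clock: 2.63
position: [0.4269, -0.3154, 0.1373]
ee_rot: [0.813, 0.582, 0.0, 0.0]
ft_force: [-0.6, -0.3, 4.1]
grip_width: 0.501
grasp_force: 61.3
clock: 2.88
position: [0.4269, -0.3154, 0.1373]
ee_rot: [0.813, 0.582, 0.0, 0.0]
ft_force: [-0.1, 0.1, 5.1]
grip_width: 0.501
grasp_force: 61.6
shift [ 0.  -0.4 -0.7] twist 0.0 pos [ 426.9 -315.4  137.3] yawy -18.8 zaxis [ 0.001 -0.001 -1.   ] F [-0.1  0.1  5.1] clk 2.8833 grip 0.5011838806559061 61.55834913253784
```

Gripped at 43 mm, which matches the 44 mm handle. Lifting.

```bash
python3 -m creep '[[[0,0,-15],0],[[0,0,-45],0],[[0,0,-80],0],[[0,0,-110],0],[[0,0,-135],0]]' 0.3 90; python3 -m creep '[[[0,0,0],0],[[0,0,0],0]]'; python3 go.py 534.5 -2.8 272 6.3
```

```text
clock: 3.3
position: [0.4266, -0.3151, 0.2737]
ee_rot: [0.813, 0.582, 0.0, 0.0]
ft_force: [1.2, -1.6, -1.8]
grip_width: 0.495
grasp_force: 91.6
clock: 3.47
position: [0.4268, -0.3154, 0.2725]
ee_rot: [0.813, 0.582, 0.0, 0.001]
ft_force: [-0.8, -0.5, -1.6]
grip_width: 0.498
grasp_force: 91.9
shift [3.306e+02 1.200e+00 3.000e-01] twist -0.438 pos [ 426.8 -315.4  272.5] yawy -18.8 zaxis [ 0.001 -0.001 -1.   ] F [-0.8 -0.5 -1.6] clk 3.4667 grip 0.49797230413481497 91.90348505973816
```

```bash
python3 -m creep '[[[15,0,0],-0.04],[[45,0,0],-0.1],[[80,0,0],-0.17],[[115,0,0],-0.24],[[150,0,0],-0.3]]'; python3 -m creep '[[[0,0,0],0]]'; python3 go.py 534.5 -2.8 272 6.3
```

```text
clock: 3.88
position: [0.4745, -0.1709, 0.27]
ee_rot: [0.715, 0.699, -0.0, -0.001]
ft_force: [0.2, 0.0, -1.5]
grip_width: 0.495
grasp_force: 91.7
clock: 3.97
position: [0.4765, -0.1649, 0.2705]
ee_rot: [0.712, 0.702, 0.001, -0.002]
ft_force: [0.2, 1.0, -1.8]
grip_width: 0.495
grasp_force: 91.7
shift [162.9  55.8  -1. ] twist -0.123 pos [ 476.5 -164.9  270.5] yawy -0.8 zaxis [-0.001  0.004 -1.   ] F [ 0.2  1.  -1.8] clk 3.9667 grip 0.4947772124790478 91.73541784286499
```

```bash
python3 -m creep '[[[35,12,-1],-0.03],[[72,25,-1],-0.06],[[109,37,-1],-0.09],[[140,48,-1],-0.11],[[163,56,-1],-0.123]]'; python3 -m creep '[[[0,0,0],0],[[0,0,0],0],[[0,0,0],0]]'; python3 go.py 534.5 -2.8 272 6.3;  python3 - <<'E'
from h import *
c=grab('scene','s3.png'); w=pts(c)
for k in('blue','yellow','white'):
  for zl,zh in((.1,.13),(.185,.208),(.208,.24)):
    for b in blobs(c,w,k,zl,zh,(.35,.66,-.2,.2)): print(k,zl,b)
cv2.imwrite('pics/s3c.png',cv2.resize(cv2.imread('pics/s3.png')[130:280,230:430],None,fx=4,fy=4))
c=grab('top','t3.png'); w=pts(c)
for k in('blue','yellow','white'):
  for zl,zh in((.07,.095),(.1,.13),(.185,.21)):
    for b in blobs(c,w,k,zl,zh,(.35,.66,-.2,.2)): print('T',k,zl,b)
E
```

```text
clock: 4.38
position: [0.5352, -0.0079, 0.2713]
ee_rot: [0.671, 0.742, -0.0, -0.001]
ft_force: [0.2, -0.3, -1.1]
grip_width: 0.495
grasp_force: 91.8
clock: 4.63
position: [0.5348, -0.0125, 0.2715]
ee_rot: [0.673, 0.74, -0.001, -0.001]
ft_force: [-0.2, -0.5, -1.7]
grip_width: 0.496
grasp_force: 91.8
shift [ 9.6  0.6 -0.5] twist -0.015 pos [534.8 -12.5 271.5] yawy 5.4 zaxis [-0.002 -0.    -1.   ] F [-0.2 -0.5 -1.7] clk 4.6333 grip 0.49642512497907987 91.82725310325623
blue 0.1 (np.int32(86), array([324., 233.]), array([533.1,  23.4]), array([48.6, 14.3]), 5.4, array([102., 110., 112.]))
blue 0.185 (np.int32(215), array([308., 211.]), array([538.9, -11.1]), array([111.7,  29.6]), 4.3, array([186., 196., 201.]))
yellow 0.1 (np.int32(16), array([301., 238.]), array([559.1, -26.3]), array([ 8.6, 12.7]), 5.7, array([101., 103., 107.]))
```

View pics/s3c.png

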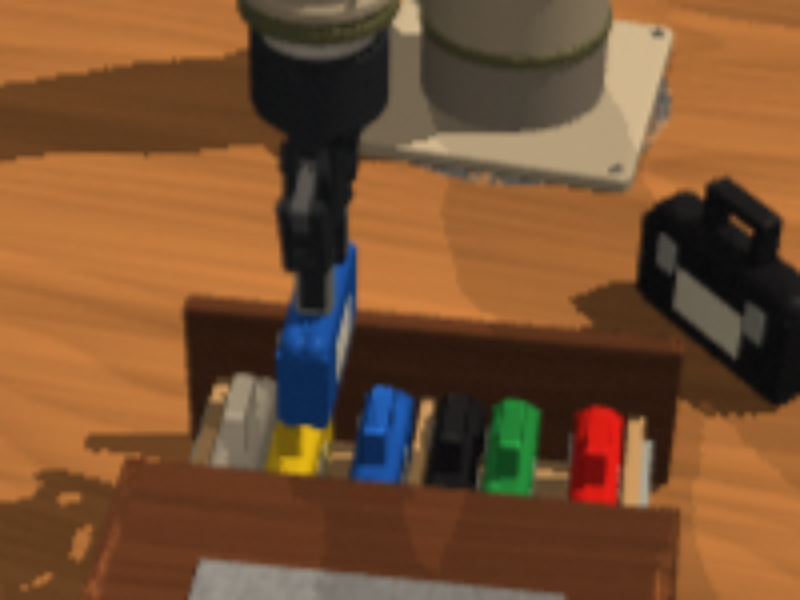

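The case hangs upright over the drawer. Its underside is at crop (305,415), about 10 mm to the white/yellow side of the gap at (340,450). Correcting.

```bash
python3 -m creep '[[[4,0,0],-0.008],[[9,0.5,0],-0.015],[[9.5,0.5,0],-0.015],[[9.5,0.5,0],-0.015]]'; python3 -m creep '[[[0,0,0],0],[[0,0,0],0]]'; python3 go.py 534.5 -2.8 200 6.3
```

```text
clock: 5.07
position: [0.535, -0.0019, 0.273]
ee_rot: [0.667, 0.745, 0.0, 0.0]
ft_force: [0.2, -0.4, -1.7]
grip_width: 0.492
grasp_force: 91.8
clock: 5.23
position: [0.5351, -0.0025, 0.2729]
ee_rot: [0.667, 0.745, -0.0, 0.0]
ft_force: [0.7, -0.2, -2.3]
grip_width: 0.493
grasp_force: 91.8
shift [-0.2 -0.6 72.9] twist -0.0 pos [535.1  -2.5 272.9] yawy 6.3 zaxis [ 0. -0. -1.] F [ 0.7 -0.2 -2.3] clk 5.2333 grip 0.4926618086720503 91.8243134021759
```

```bash
python3 -m creep '[[[0,0,12],0],[[0,0,25],0],[[0,0,37],0],[[0,0,45],0],[[0,0,45],0]]'; python3 -m creep '[[[0,0,0],0],[[0,0,0],0]]'; python3 go.py 534.5 -2.8 200 6.3;  python3 - <<'E'
from h import *
c=grab('scene','s4.png'); w=pts(c)
for k in('blue','yellow','white'):
  for zl,zh in((.1,.118),(.14,.165)):
    for b in blobs(c,w,k,zl,zh,(.35,.66,-.2,.2)): print(k,zl,b)
cv2.imwrite('pics/s4c.png',cv2.resize(cv2.imread('pics/s4.png')[180:280,250:400],None,fx=5,fy=5,interpolation=2))
E
```

```text
clock: 5.65
position: [0.5341, -0.0025, 0.2255]
ee_rot: [0.667, 0.745, -0.001, -0.001]
ft_force: [-0.1, 0.1, -1.4]
grip_width: 0.498
grasp_force: 91.9
clock: 5.82
position: [0.5354, -0.0023, 0.2283]
ee_rot: [0.667, 0.745, 0.0, 0.0]
ft_force: [-0.6, 0.2, -1.6]
grip_width: 0.494
grasp_force: 91.9
shift [-0.4 -1.  28.3] twist 0.0 pos [535.4  -2.3 228.3] yawy 6.3 zaxis [ 0.001  0.    -1.   ] F [-0.6  0.2 -1.6] clk 5.8167 grip 0.49416171816583576 91.86574459075928
blue 0.1 (np.int32(84), array([324., 233.]), array([531.9,  23.5]), array([46.4, 14. ]), 6.1, array([102., 109., 113.]))
blue 0.1 (np.int32(60), array([311., 246.]), array([579.6,  10.3]), array([23.2, 47.5]), 56.3, array([104., 111., 117.]))
blue 0.14 (np.int32(215), array([312., 227.]), array([539.2,  -2.3]), array([110.,  29.]), 6.9, array([142., 153., 158.]))
yellow 0.1 (np.int32(51), array([301., 232.]), array([541.3, -29.9]), array([44.2,  9.5]), 7.8, array([103., 109., 112.]))
white 0.1 (np.int32(28), array([290., 232.]), array([550.4, -58. ]), array([25.3,  8.8]), 3.3, array([106., 109., 113.]))
```

View pics/s4c.png

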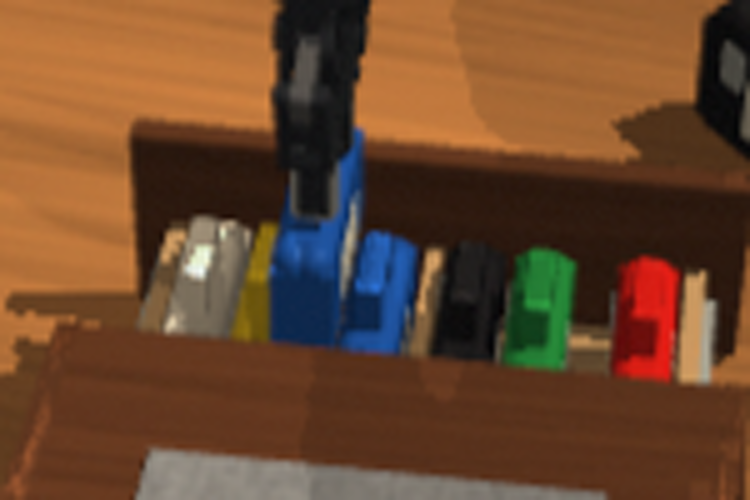

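The case sits over the gap, between the mate at crop (380,290) and yellow at (260,280). Pressing down gently.

```bash
python3 -m creep '[[[0,0,3],0],[[0,0,6],0],[[0,0,9],0],[[0,0,12],0],[[0,0,15],0]]';  python3 -m creep '[[[0,0,2],0],[[0,0,4],0],[[0,0,6],0],[[0,0,8],0],[[0,0,10],0]]'
```

```text
clock: 6.28
position: [0.5351, -0.0023, 0.2126]
ee_rot: [0.667, 0.745, -0.0, 0.0]
ft_force: [0.2, -0.1, -0.4]
grip_width: 0.496
grasp_force: 92.0
clock: 6.7
position: [0.5352, -0.0023, 0.2028]
ee_rot: [0.667, 0.745, 0.0, 0.0]
ft_force: [0.7, -0.1, -1.7]
grip_width: 0.494
grasp_force: 92.0
```

```bash
python3 -m creep '[[[0,0,3],0],[[0,0,6],0],[[0,0,9],0],[[0,0,12],0],[[0,0,15],0]]';  python3 go.py 535 -2.5 155 6.3
python3 - <<'E'
from h import *
c=grab('scene','s5.png'); w=pts(c)
for k in('blue','yellow','white','green'):
  for zl,zh in((.098,.118),(.07,.095),(.118,.14)):
    for b in blobs(c,w,k,zl,zh,(.35,.66,-.2,.2)): print(k,zl,b)
cv2.imwrite('pics/s5c.png',cv2.resize(cv2.imread('pics/s5.png')[180:280,250:400],None,fx=5,fy=5,interpolation=2))
E
```

```text
clock: 7.12
position: [0.5351, -0.0023, 0.1875]
ee_rot: [0.667, 0.745, -0.0, -0.0]
ft_force: [-0.3, 0.0, -0.4]
grip_width: 0.494
grasp_force: 92.0
shift [-0.2 -0.1 32.5] twist 0.0 pos [535.1  -2.3 187.5] yawy 6.3 zaxis [-0. -0. -1.] F [-0.3  0.  -0.4] clk 7.1167 grip 0.49407094122653034 92.01675653457642
blue 0.098 (np.int32(192), array([313., 239.]), array([535.7,  -1.9]), array([115.6,  29. ]), 6.3, array([102., 112., 117.]))
blue 0.098 (np.int32(89), array([327., 234.]), array([531.8,  31. ]), array([45.7, 14.7]), 5.6, array([101., 110., 113.]))
blue 0.07 (np.int32(183), array([327., 240.]), array([519.7,  25.4]), array([93.4, 32.7]), 6.6, array([76., 83., 91.]))
yellow 0.098 (np.int32(84), array([298., 231.]), array([540.5, -38.4]), array([46.9, 13.2]), 8.6, array([100., 109., 113.]))
yellow 0.07 (np.int32(137), array([301., 238.]), array([529.2, -36.4]), array([86.7, 24.2]), 6.4, array([81., 84., 92.]))
green 0.098 (np.int32(88), array([357., 237.]), array([526.3, 103.9]), array([43., 14.]), 6.6, array([101., 109., 113.]))
green 0.07 (np.int32(170), array([358., 243.]), array([513.5, 103.4]), array([89.3, 28.7]), 7.2, array([76., 83., 89.]))
```

View pics/s5c.png

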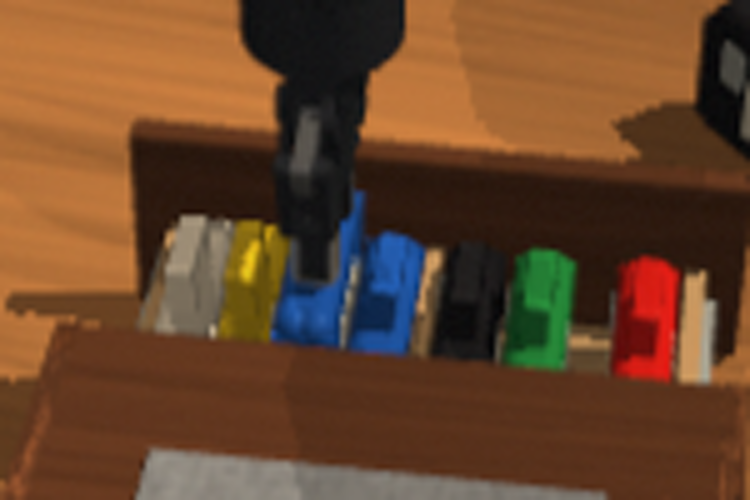

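The loose case is going in upright, and the mate (380,290) and yellow (255,280) are sliding aside while staying upright. I'll press on to the floor.

```bash
python3 -m creep '[[[0,0,5],0],[[0,0,10],0],[[0,0,15],0],[[0,0,20],0],[[0,0,25],0]]';  python3 -m creep '[[[0,0,2],0],[[0,0,4],0],[[0,0,6],0],[[0,0,7],0],[[0,0,8],0]]'; python3 -m creep '[[[0,0,0],0],[[0,0,0],0]]'
```

```text
clock: 7.58
position: [0.535, -0.0022, 0.1623]
ee_rot: [0.667, 0.745, 0.0, -0.0]
ft_force: [0.0, 1.0, -1.0]
grip_width: 0.496
grasp_force: 92.0
clock: 8.0
position: [0.5353, -0.0021, 0.1554]
ee_rot: [0.667, 0.745, 0.0, 0.0]
ft_force: [-2.3, 0.2, 12.4]
grip_width: 0.494
grasp_force: 93.5
clock: 8.17
position: [0.5354, -0.0021, 0.1554]
ee_rot: [0.667, 0.745, 0.0, 0.0]
ft_force: [-1.5, 1.7, 4.4]
grip_width: 0.495
grasp_force: 92.5
```

It's on the floor, with contact at 155 mm as predicted. Releasing.

```bash
python3 -m creep '[[[0,0,0],0],[[0,0,0],0],[[0,0,0],0],[[0,0,0],0]]' 0.68 40; python3 -m creep '[[[0,0,-8],0],[[0,0,-20],0],[[0,0,-40],0],[[0,0,-70],0],[[0,0,-105],0]]'; python3 -m creep '[[[-5,-40,-1],0],[[-5,-75,-2],0],[[-5,-110,-3],0],[[-5,-150,-3],0],[[-5,-190,-3],0]]' 0; python3 go.py 535 -2.5 260 6.3
python3 - <<'E'
from h import *
c=grab('top','t6.png'); w=pts(c)
for k in('blue','yellow','white','green','red'):
  for zl,zh in((.098,.118),(.07,.095)):
    for b in blobs(c,w,k,zl,zh,(.35,.66,-.2,.2)): print(k,zl,b)
cv2.imwrite('pics/t6c.png',cv2.resize(c['pixels'][160:310,220:420,::-1],None,fx=4,fy=4,interpolation=2))
E
```

```text
clock: 8.5
position: [0.5352, -0.0026, 0.1549]
ee_rot: [0.667, 0.745, -0.0, 0.0]
ft_force: [0.3, 0.0, 0.8]
grip_width: 0.678
grasp_force: 0.0
clock: 8.92
position: [0.5344, -0.0022, 0.2612]
ee_rot: [0.667, 0.745, -0.0, -0.001]
ft_force: [1.3, 0.3, 0.1]
grip_width: 0.683
grasp_force: 0.0
clock: 9.33
position: [0.3455, -0.0278, 0.2637]
ee_rot: [0.667, 0.745, 0.001, 0.001]
ft_force: [0.0, -0.7, -0.1]
grip_width: 0.001
grasp_force: 0.0
shift [  4.3 191.1   4.1] twist 0.001 pos [345.5 -27.8 263.7] yawy 6.3 zaxis [ 0.002  0.    -1.   ] F [ 0.  -0.7 -0.1] clk 9.3333 grip 0.0013306626723988992 0.0
blue 0.098 (np.int32(111), array([342., 233.]), array([535.4,  -3.6]), array([43.5, 13.6]), 6.8, array([107., 110., 113.]))
blue 0.098 (np.int32(106), array([330., 235.]), array([530.9,  25.9]), array([43.5, 13.4]), 6.9, array([107., 110., 113.]))
blue 0.07 (np.int32(822), array([337., 236.]), array([533. ,  10.2]), array([111.8,  58.1]), 7.3, array([76., 83., 87.]))
yellow 0.098 (np.int32(114), array([355., 232.]), array([537.6, -33.4]), array([43.9, 14.2]), 6.4, array([107., 110., 113.]))
yellow 
[... 274 characters left out ...]
[364., 216.]), array([577.5, -57.9]), array([31.8, 19. ]), 9.9, array([81., 84., 87.]))
white 0.07 (np.int32(107), array([368., 243.]), array([523.7, -64.9]), array([61.7, 19.7]), 2.3, array([81., 84., 88.]))
green 0.098 (np.int32(109), array([297., 240.]), array([522.6, 102.9]), array([43. , 13.7]), 7.0, array([107., 110., 113.]))
green 0.07 (np.int32(411), array([299., 241.]), array([522.9, 102. ]), array([111.3,  28.3]), 6.4, array([76., 83., 87.]))
red 0.098 (np.int32(117), array([276., 243.]), array([516.4, 154.7]), array([43.7, 14.5]), 7.5, array([106., 110., 113.]))
red 0.07 (np.int32(399), array([278., 244.]), array([516.4, 153.9]), array([111.4,  28.2]), 6.2, array([77., 83., 87.]))
```

View pics/t6c.png

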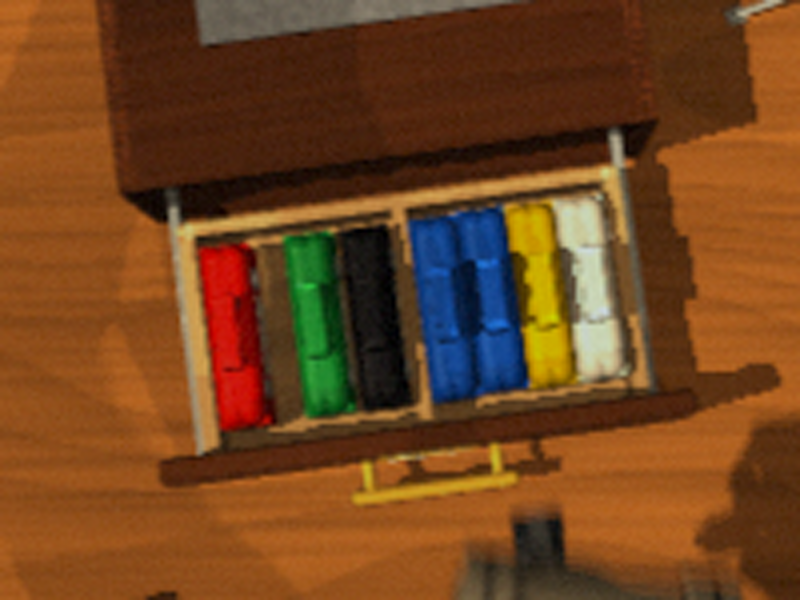

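All six cases in view stand upright: every handle is at 110 mm, and the loose one is at (535,-4) between the mate and yellow. Black, at crop (378,320), looks untouched. Next I'll push the drawer shut with closed fingers above the pull.

```bash
python3 go.py 385 26 158 6.3
```

```text
shift [ 49.9  51.8 105.1] twist -0.001 pos [339.  -28.7 263.4] yawy 6.2 zaxis [-0.001 -0.004 -1.   ] F [-4.5 -1.2 -3.9] clk 9.3833 grip 0.0011691756158506914 0.0
```

```bash
python3 -m creep '[[[20,10,30],0],[[40,20,60],0],[[50,35,85],0],[[50,45,104],0],[[50,45,104],0]]' 0; python3 -m creep '[[[0,0,0],0],[[0,0,0],0]]'; python3 go.py 385 26 158 6.3
```

```text
clock: 9.8
position: [0.386, 0.0275, 0.1571]
ee_rot: [0.666, 0.746, -0.0, -0.002]
ft_force: [-1.3, -1.3, -0.3]
grip_width: -0.0
grasp_force: 0.0
clock: 9.97
position: [0.3863, 0.0263, 0.1602]
ee_rot: [0.667, 0.745, 0.0, 0.0]
ft_force: [-0.0, -0.1, -0.1]
grip_width: 0.0
grasp_force: 0.0
shift [-0.2 -1.3  2.2] twist -0.0 pos [386.3  26.3 160.2] yawy 6.3 zaxis [ 0.001 -0.    -1.   ] F [-0.  -0.1 -0.1] clk 9.9667 grip 9.375795116199425e-05 0.0
```

```bash
python3 -m creep '[[[0,9,0],0],[[0,18,0],0],[[0,25,0],0],[[0,29,0],0],[[0,33,0],0]]'; python3 -m creep '[[[0,4,0],0],[[0,8,0],0],[[0,12,0],0],[[0,16,0],0],[[0,20,0],0]]'; python3 -m creep '[[[0,5,0],0],[[0,10,0],0],[[0,15,0],0],[[0,20,0],0],[[0,25,0],0]]'
```

```text
clock: 10.38
position: [0.4193, 0.0299, 0.1597]
ee_rot: [0.667, 0.745, 0.0, 0.001]
ft_force: [-0.6, -0.4, -0.4]
grip_width: -0.004
grasp_force: 0.0
clock: 10.8
position: [0.4387, 0.0322, 0.1588]
ee_rot: [0.667, 0.745, -0.0, -0.0]
ft_force: [-2.6, 0.1, 1.9]
grip_width: 0.001
grasp_force: 1.5
clock: 11.22
position: [0.464, 0.0351, 0.1588]
ee_rot: [0.667, 0.745, -0.0, -0.0]
ft_force: [-2.4, -0.4, 0.9]
grip_width: 0.003
grasp_force: 1.5
```

```bash
python3 -m creep '[[[0,5,0],0],[[0,10,0],0],[[0,15,0],0],[[0,20,0],0],[[0,25,0],0]]'
python3 - <<'E'
from h import *
c=grab('top'); w=pts(c)
for k in('blue','yellow','white','green','red'):
    for b in blobs(c,w,k,.098,.118,(.35,.75,-.2,.2)): print(k,b)
E
python3 -m creep '[[[0,5,0],0],[[0,10,0],0],[[0,15,0],0],[[0,20,0],0],[[0,25,0],0]]'; python3 -m creep '[[[0,5,0],0],[[0,10,0],0],[[0,15,0],0],[[0,20,0],0],[[0,25,0],0]]'; python3 go.py 588 48 160 6.3
```

```text
clock: 11.63
position: [0.4888, 0.0379, 0.1588]
ee_rot: [0.667, 0.745, -0.0, -0.0]
ft_force: [-3.3, 0.5, -1.0]
grip_width: -0.001
grasp_force: 1.5
blue (np.int32(66), array([339., 206.]), array([595.5,   1.3]), array([41.6, 13.5]), 13.3, array([107., 111., 113.]))
blue (np.int32(46), array([326., 206.]), array([599.2,  33.6]), array([24.7, 13.5]), 9.8, array([107., 111., 113.]))
yellow (np.int32(111), array([352., 208.]), array([596.4, -26.9]), array([44.2, 13.8]), 7.2, array([106., 110., 113.]))
white (np.int32(107), array([364., 206.]), array([599.7, -56.8]), array([41.7, 14.1]), 6.6, array([107., 110., 114.]))
green (np.int32(103), array([294., 214.]), array([581.7, 109.6]), array([43.5, 13.7]), 6.0, array([107., 110., 113.]))
red (np.int32(117), array([273., 218.]), array([575.5, 161.2]), array([44.1, 13.7]), 6.7, array([104., 110., 114.]))
clock: 12.1
position: [0.5138, 0.0407, 0.1589]
ee_rot: [0.667, 0.745, 0.0, 0.0]
ft_force: [-4.0, 0.9, 1.0]
grip_width: -0.003
grasp_force: 1.5
clock: 12.52
position: [0.5387, 0.0435, 0.1589]
ee_rot: [0.667, 0.745, 0.0, 0.0]
ft_force: [-2.4, 2.5, 0.1]
grip_width: -0.001
grasp_force: 1.5
shift [-0.9 49.5 -1.1] twist 0.0 pos [538.7  43.5 158.9] yawy 6.3 zaxis [ 0.  0. -1.] F [-2.4  2.5  0.1] clk 12.5167 grip -0.001125309373946841 1.4995676279067993
```

```bash
python3 -m creep '[[[0,5,0],0],[[0,10,0],0],[[0,15,0],0],[[0,20,0],0],[[0,25,0],0]]'; python3 -m creep '[[[0,4,0],0],[[0,8,0],0],[[0,12,0],0],[[0,15,0],0],[[0,18,0],0]]'; python3 -m creep '[[[0,1.5,0],0],[[0,3,0],0],[[0,4,0],0],[[0,5,0],0]]'; python3 go.py 588 48 160 6.3
```

```text
clock: 12.93
position: [0.5635, 0.0461, 0.1589]
ee_rot: [0.667, 0.745, -0.0, 0.0]
ft_force: [-3.8, 2.5, 0.5]
grip_width: 0.003
grasp_force: 1.5
clock: 13.35
position: [0.5812, 0.0479, 0.1589]
ee_rot: [0.667, 0.745, -0.0, 0.0]
ft_force: [-2.9, 1.3, -0.1]
grip_width: -0.004
grasp_force: 1.4
clock: 13.68
position: [0.5856, 0.0484, 0.1589]
ee_rot: [0.667, 0.745, -0.0, -0.0]
ft_force: [-8.9, 0.2, 4.9]
grip_width: 0.001
grasp_force: 1.3
shift [-0.6  2.4 -1.1] twist -0.0 pos [585.6  48.4 158.9] yawy 6.3 zaxis [-0.001 -0.    -1.   ] F [-8.9  0.2  4.9] clk 13.6833 grip 0.0008864905226208703 1.2610868364572525
```

Force is rising, so it's near the stop. I'll push a little more.

```bash
python3 -m creep '[[[0,1,0],0],[[0,2,0],0],[[0,3,0],0],[[0,3,0],0]]'; python3 -m creep '[[[0,1,0],0],[[0,2,0],0],[[0,2,0],0]]'
```

```text
clock: 14.02
position: [0.5861, 0.0485, 0.1589]
ee_rot: [0.667, 0.745, -0.003, -0.002]
ft_force: [-24.4, -2.2, 16.5]
grip_width: -0.001
grasp_force: 5.6
clock: 14.27
position: [0.5864, 0.0485, 0.1589]
ee_rot: [0.667, 0.745, -0.005, -0.003]
ft_force: [-36.9, -4.3, 26.1]
grip_width: -0.004
grasp_force: 10.6
```

```bash
python3 -m creep '[[[0,-8,0],0],[[0,-25,0],0],[[0,-50,-5],0],[[0,-85,-20],0],[[0,-120,-40],0]]'; python3 -m creep '[[[0,-30,-30],0],[[0,-60,-60],0],[[0,-60,-60],0],[[0,-60,-60],0]]'
python3 - <<'E'
from h import *
c=grab('top','t7.png'); w=pts(c)
for u in (275,300,325,350,370):
    col=w[120:290,u]; ok=(col[:,2]>.1)&(col[:,2]<.128)&(col[:,0]<.7)
    ch=(col[:,2]>.128)&(col[:,2]<.14)
    p=col[ok]; print(u,len(p),p[-1].round(4) if len(p) else '', 'minx',p[:,0].min().round(4) if len(p) else '','chest minx',col[ch][:,0].min().round(4))
cv2.imwrite('pics/t7c.png',cv2.resize(c['pixels'][100:250,220:420,::-1],None,fx=4,fy=4,interpolation=2))
E
```

```text
clock: 14.68
position: [0.4702, 0.0355, 0.198]
ee_rot: [0.667, 0.745, -0.0, -0.001]
ft_force: [-0.0, -1.2, 3.1]
grip_width: 0.001
grasp_force: 0.0
clock: 15.02
position: [0.4123, 0.0286, 0.2616]
ee_rot: [0.668, 0.744, 0.0, 0.004]
ft_force: [0.7, -0.7, -0.1]
grip_width: 0.001
grasp_force: 0.0
275 9 [0.5872 0.1554 0.1099] minx 0.5872 chest minx 0.6053
300 8 [0.5938 0.0962 0.1038] minx 0.5938 chest minx 0.6108
325 10 [0.5996 0.0362 0.1037] minx 0.5996 chest minx 0.6181
350 10 [ 0.6077 -0.0236  0.1039] minx 0.6076 chest minx 0.6245
370 9 [ 0.6132 -0.0712  0.1065] minx 0.6132 chest minx 0.6302
```

View pics/t7c.png

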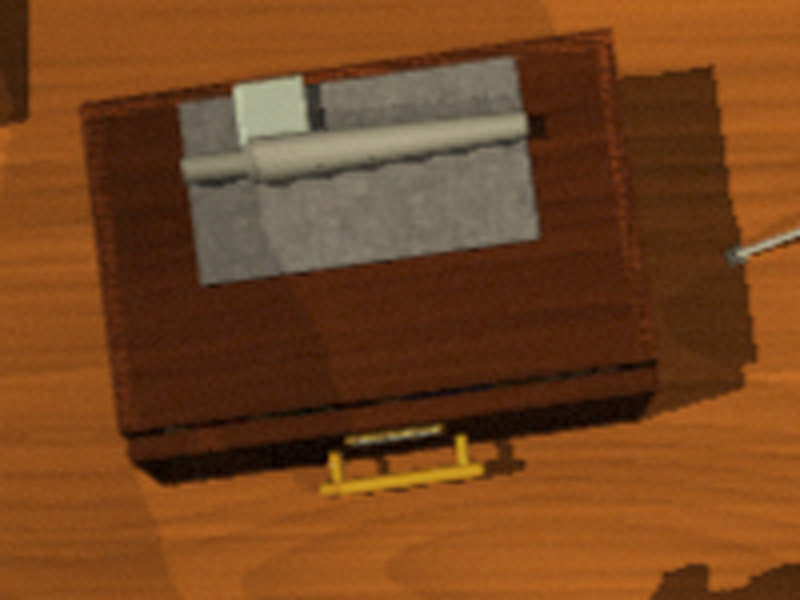

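The drawer looks shut. I'll compare its travel with the starting picture before handing in.

Run:
```python
from h import *
d=np.array([.9940,.1097]); n=np.array([-.1097,.994])
for name,c in(('0',dict(np.load('top0.npz'))),('now',grab('top'))):
    w=pts(c); s=w[...,:2]@d; t=w[...,:2]@n; z=w[...,2]
    for lo,hi in((-.10,-.05),(.04,.08)):
        m=(t>lo-.05*0)&(t<hi)&(s>.35)&(s<.72)
        p=m&(z>.115)&(z<.121); ch=m&(z>.129)&(z<.136)
        print(name,lo,'panel top s',np.percentile(s[p],[2,50,98]).round(4),p.sum(),'chest front',np.percentile(s[ch],.5).round(4))
print(manip.get_obs()['ft_force'])
```

```text
0 -0.1 panel top s [0.4452 0.4526 0.4601] 128 chest front 0.6175
0 0.04 panel top s [0.4445 0.452  0.4595] 107 chest front 0.6169
now -0.1 panel top s [0.6013 0.6085 0.6162] 126 chest front 0.6173
now 0.04 panel top s [0.6011 0.6088 0.6162] 96 chest front 0.6169
[-0.3255622   0.10350817  0.02474641]
```

```bash
python3 -c "
from workcell import manip; print(manip.hand_in())"
```

```text
the job is handed in; nothing more can be done
None
```

The loose blue case stands in the gap between its twin and the yellow case, with the row upright when last seen (partway through closing). The drawer is fully shut, the arm is clear, and I handed the job in at about 15 s; no verdict came back.

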